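Move the samples from the bench stand into the carrier in the same order

TASK

Move the four sample vessels from the flat wooden bench stand into the empty metal carrier in the same order, counted from the end with the knobbed post: the vessel nearest the post on the stand goes nearest the post in the carrier, and so on. Take each one straight across to its own place and do not park any elsewhere, not on the worktop nor for a while in another's place. Leave all four standing upright in the middle of their places in the carrier, none tipped over on the way.

Things in the scene. Friction and masses are not known exactly. Their poses are not given: they have to be found in the camera images.
- stand: Flat wooden slab, 90 mm (x) by 312 mm (y -146 to +166), top 12 mm above the worktop, places ringed by thin dark circles. At the start a vessel on each place, in any order. Four places at x 0, y +105, +35, -35, -105. The first (+105) is next to a black crossbar with white ball knob on a post (y +142 to +162, top 60 above worktop), at +y end only. Fixed. Origin: centre of row, worktop level.
- carrier: Empty aluminium tray, 102 mm (x) by 312 mm (y -146 to +166), floor 12 mm above the worktop, 3 mm thick lip rising 7 mm above floor, dark flat rubber disc (60 mm) on each place. Four places at x 0, y +105, +35, -35, -105. The first (+105) is next to a black crossbar with white ball knob on a post (y +142 to +162, top 60 above worktop), at +y end only. Fixed. Origin: centre of row, worktop level.
- bottle: Clear round bottle with a blue screw cap, 112 mm high, body 54 mm in diameter with a sloping shoulder, cap 29 mm in diameter from about 90 mm to 112 mm height. Can be gripped by the cap from above. Origin: centre of the underside; z is its axis, up.
- flask: Clear conical flask, 104 mm high, base 64 mm in diameter, narrowing to a neck 28 mm in diameter above 80 mm height; grip the neck. Origin: centre of the underside; z is its axis, up.
- beaker: Small clear open beaker, 60 mm high, 48 mm in diameter below the flared rim (52 mm at the rim, above 52 mm height); grip round the outside. Origin: centre of the underside; z is its axis, up.
- jar: Small squat closed amber jar with a white lid, 72 mm high, 42 mm in diameter; grip round the outside. Origin: centre of the underside; z is its axis, up.
There are look-alikes about, which are no part of the job. What is shaped like the bottle but turquoise is not meant. Leave any turquoise look-alike of the flask alone.

How it is judged:
At the end, for the whole second after the job is handed in: Each carrier place holds one vessel on its floor, centred within 12 mm along and across the row, tilted under 0.1 rad, at rest, in the order the stand had, counted from the post (a carrier place is filled only when the stand's place of that rank is empty) (((x of bottle in the frame of carrier between -0.012 and 0.012 m and y of bottle in the frame of carrier between 0.093 and 0.117 m and z of bottle in the frame of carrier below 0.018 m) or (x of flask in the frame of carrier between -0.012 and 0.012 m and y of flask in the frame of carrier between 0.093 and 0.117 m and z of flask in the frame of carrier below 0.018 m) or (x of beaker in the frame of carrier between -0.012 and 0.012 m and y of beaker in the frame of carrier between 0.093 and 0.117 m and z of beaker in the frame of carrier below 0.018 m) or (x of jar in the frame of carrier between -0.012 and 0.012 m and y of jar in the frame of carrier between 0.093 and 0.117 m and z of jar in the frame of carrier below 0.018 m)) and ((x of bottle in the frame of carrier between -0.012 and 0.012 m and y of bottle in the frame of carrier between 0.023 and 0.047 m and z of bottle in the frame of carrier below 0.018 m) or (x of flask in the frame of carrier between -0.012 and 0.012 m and y of flask in the frame of carrier between 0.023 and 0.047 m and z of flask in the frame of carrier below 0.018 m) or (x of beaker in the frame of carrier between -0.012 and 0.012 m and y of beaker in the frame of carrier between 0.023 and 0.047 m and z of beaker in the frame of carrier below 0.018 m) or (x of jar in the frame of carrier between -0.012 and 0.012 m and y of jar in the frame of carrier between 0.023 and 0.047 m and z of jar in the frame of carrier below 0.018 m)) and ((x of bottle in the frame of carrier between -0.012 and 0.012 m and y of bottle in the frame of carrier between -0.047 and -0.023 m and z of bottle in the frame of carrier below 0.018 m) or (x of flask in the frame of carrier between -0.012 and 0.012 m and y of flask in the frame of carrier between -0.047 and -0.023 m and z of flask in the frame of carrier below 0.018 m) or (x of beaker in the frame of carrier between -0.012 and 0.012 m and y of beaker in the frame of carrier between -0.047 and -0.023 m and z of beaker in the frame of carrier below 0.018 m) or (x of jar in the frame of carrier between -0.012 and 0.012 m and y of jar in the frame of carrier between -0.047 and -0.023 m and z of jar in the frame of carrier below 0.018 m)) and ((x of bottle in the frame of carrier between -0.012 and 0.012 m and y of bottle in the frame of carrier between -0.117 and -0.093 m and z of bottle in the frame of carrier below 0.018 m) or (x of flask in the frame of carrier between -0.012 and 0.012 m and y of flask in the frame of carrier between -0.117 and -0.093 m and z of flask in the frame of carrier below 0.018 m) or (x of beaker in the frame of carrier between -0.012 and 0.012 m and y of beaker in the frame of carrier between -0.117 and -0.093 m and z of beaker in the frame of carrier below 0.018 m) or (x of jar in the frame of carrier between -0.012 and 0.012 m and y of jar in the frame of carrier between -0.117 and -0.093 m and z of jar in the frame of carrier below 0.018 m)) and angle between each of bottle, flask, beaker, jar's own z axis and vertical below 0.1 rad and linear speed of each of bottle, flask, beaker, jar below 0.02 m/s and angular speed of each of bottle, flask, beaker, jar below 0.2 rad/s); the robot touches nothing.
It fails at once if a vessel stands on a carrier place (first, second, third or fourth from the post) while a vessel still stands on the stand's place of the same rank: wrong order ((((x of bottle in the frame of carrier between -0.04 and 0.04 m and y of bottle in the frame of carrier between 0.07 and 0.14 m and z of bottle in the frame of carrier below 0.022 m) or (x of flask in the frame of carrier between -0.04 and 0.04 m and y of flask in the frame of carrier between 0.07 and 0.14 m and z of flask in the frame of carrier below 0.022 m) or (x of beaker in the frame of carrier between -0.04 and 0.04 m and y of beaker in the frame of carrier between 0.07 and 0.14 m and z of beaker in the frame of carrier below 0.022 m) or (x of jar in the frame of carrier between -0.04 and 0.04 m and y of jar in the frame of carrier between 0.07 and 0.14 m and z of jar in the frame of carrier below 0.022 m)) and ((x of bottle in the frame of stand between -0.04 and 0.04 m and y of bottle in the frame of stand between 0.07 and 0.14 m and z of bottle in the frame of stand below 0.022 m) or (x of flask in the frame of stand between -0.04 and 0.04 m and y of flask in the frame of stand between 0.07 and 0.14 m and z of flask in the frame of stand below 0.022 m) or (x of beaker in the frame of stand between -0.04 and 0.04 m and y of beaker in the frame of stand between 0.07 and 0.14 m and z of beaker in the frame of stand below 0.022 m) or (x of jar in the frame of stand between -0.04 and 0.04 m and y of jar in the frame of stand between 0.07 and 0.14 m and z of jar in the frame of stand below 0.022 m))) or (((x of bottle in the frame of carrier between -0.04 and 0.04 m and y of bottle in the frame of carrier between 0 and 0.07 m and z of bottle in the frame of carrier below 0.022 m) or (x of flask in the frame of carrier between -0.04 and 0.04 m and y of flask in the frame of carrier between 0 and 0.07 m and z of flask in the frame of carrier below 0.022 m) or (x of beaker in the frame of carrier between -0.04 and 0.04 m and y of beaker in the frame of carrier between 0 and 0.07 m and z of beaker in the frame of carrier below 0.022 m) or (x of jar in the frame of carrier between -0.04 and 0.04 m and y of jar in the frame of carrier between 0 and 0.07 m and z of jar in the frame of carrier below 0.022 m)) and ((x of bottle in the frame of stand between -0.04 and 0.04 m and y of bottle in the frame of stand between 0 and 0.07 m and z of bottle in the frame of stand below 0.022 m) or (x of flask in the frame of stand between -0.04 and 0.04 m and y of flask in the frame of stand between 0 and 0.07 m and z of flask in the frame of stand below 0.022 m) or (x of beaker in the frame of stand between -0.04 and 0.04 m and y of beaker in the frame of stand between 0 and 0.07 m and z of beaker in the frame of stand below 0.022 m) or (x of jar in the frame of stand between -0.04 and 0.04 m and y of jar in the frame of stand between 0 and 0.07 m and z of jar in the frame of stand below 0.022 m))) or (((x of bottle in the frame of carrier between -0.04 and 0.04 m and y of bottle in the frame of carrier between -0.07 and 0 m and z of bottle in the frame of carrier below 0.022 m) or (x of flask in the frame of carrier between -0.04 and 0.04 m and y of flask in the frame of carrier between -0.07 and 0 m and z of flask in the frame of carrier below 0.022 m) or (x of beaker in the frame of carrier between -0.04 and 0.04 m and y of beaker in the frame of carrier between -0.07 and 0 m and z of beaker in the frame of carrier below 0.022 m) or (x of jar in the frame of carrier between -0.04 and 0.04 m and y of jar in the frame of carrier between -0.07 and 0 m and z of jar in the frame of carrier below 0.022 m)) and ((x of bottle in the frame of stand between -0.04 and 0.04 m and y of bottle in the frame of stand between -0.07 and 0 m and z of bottle in the frame of stand below 0.022 m) or (x of flask in the frame of stand between -0.04 and 0.04 m and y of flask in the frame of stand between -0.07 and 0 m and z of flask in the frame of stand below 0.022 m) or (x of beaker in the frame of stand between -0.04 and 0.04 m and y of beaker in the frame of stand between -0.07 and 0 m and z of beaker in the frame of stand below 0.022 m) or (x of jar in the frame of stand between -0.04 and 0.04 m and y of jar in the frame of stand between -0.07 and 0 m and z of jar in the frame of stand below 0.022 m))) or (((x of bottle in the frame of carrier between -0.04 and 0.04 m and y of bottle in the frame of carrier between -0.14 and -0.07 m and z of bottle in the frame of carrier below 0.022 m) or (x of flask in the frame of carrier between -0.04 and 0.04 m and y of flask in the frame of carrier between -0.14 and -0.07 m and z of flask in the frame of carrier below 0.022 m) or (x of beaker in the frame of carrier between -0.04 and 0.04 m and y of beaker in the frame of carrier between -0.14 and -0.07 m and z of beaker in the frame of carrier below 0.022 m) or (x of jar in the frame of carrier between -0.04 and 0.04 m and y of jar in the frame of carrier between -0.14 and -0.07 m and z of jar in the frame of carrier below 0.022 m)) and ((x of bottle in the frame of stand between -0.04 and 0.04 m and y of bottle in the frame of stand between -0.14 and -0.07 m and z of bottle in the frame of stand below 0.022 m) or (x of flask in the frame of stand between -0.04 and 0.04 m and y of flask in the frame of stand between -0.14 and -0.07 m and z of flask in the frame of stand below 0.022 m) or (x of beaker in the frame of stand between -0.04 and 0.04 m and y of beaker in the frame of stand between -0.14 and -0.07 m and z of beaker in the frame of stand below 0.022 m) or (x of jar in the frame of stand between -0.04 and 0.04 m and y of jar in the frame of stand between -0.14 and -0.07 m and z of jar in the frame of stand below 0.022 m)))).
It fails at once if a vessel is put down or falls beside the stand and the carrier (its underside less than 20 mm over the worktop there), or is tipped over (more than about 45 degrees) (height (world z) of any of bottle, flask, beaker, jar below 0.006 m or (height (world z) of bottle below 0.02 m and not (x of bottle in the frame of stand between -0.06 and 0.06 m and y of bottle in the frame of stand between -0.16 and 0.18 m) and not (x of bottle in the frame of carrier between -0.06 and 0.06 m and y of bottle in the frame of carrier between -0.16 and 0.18 m)) or (height (world z) of flask below 0.02 m and not (x of flask in the frame of stand between -0.06 and 0.06 m and y of flask in the frame of stand between -0.16 and 0.18 m) and not (x of flask in the frame of carrier between -0.06 and 0.06 m and y of flask in the frame of carrier between -0.16 and 0.18 m)) or (height (world z) of beaker below 0.02 m and not (x of beaker in the frame of stand between -0.06 and 0.06 m and y of beaker in the frame of stand between -0.16 and 0.18 m) and not (x of beaker in the frame of carrier between -0.06 and 0.06 m and y of beaker in the frame of carrier between -0.16 and 0.18 m)) or (height (world z) of jar below 0.02 m and not (x of jar in the frame of stand between -0.06 and 0.06 m and y of jar in the frame of stand between -0.16 and 0.18 m) and not (x of jar in the frame of carrier between -0.06 and 0.06 m and y of jar in the frame of carrier between -0.16 and 0.18 m)) or angle between any of bottle, flask, beaker, jar's own z axis and vertical above 0.8 rad).
It also fails if it takes over 128 s, if anything falls off the work surface, if the arm or the gripper's body presses on something with over 40 N, if the wrist force passes 120 N, or if a joint passes its speed limit or range.

ROBOT

A 6-joint arm with a two-finger parallel gripper is mounted at the origin on a cart in front of the work surface, level with it; the furniture and walls round the work are solid. World frame = base frame: x ahead of the robot, y to its left, z up, the work surface at z = 0. Lengths are in m, angles in rad, forces in N, time in s.
With the tool pointing down it reaches from about 0.35 to 0.975 m from the base axis. Payload 4.9 kg.
Tool frame: the origin (TCP) lies on the centre line of the jaws, within the pads' length; the fingertips stand manip.tip_reach ahead of it and the grasp point (between the pads) is the TCP (manip.tip_reach is the distance from the TCP to the fingertips, in m); z points along the fingers, y is the line along which they close (so a half turn about z gives the same grasp; the last joint's range is limited). The gripper opens to 85 mm and grips with 20 to 120 N. Pads are 22 mm wide; open, the fingers measure 114 mm over their backs; the gripper's body (76 mm by 85 mm) begins 54 mm behind the grasp point. The pads swing forward as they close: fully open they stand 13 mm farther back than shut.
Start: joints at [-1.268, 0.053, 1.613, -0, 1.476, -0.119], TCP at [0.256, -0.57, 0.25] pointing down, gripper open.
Joint ranges: [-3.01, 3.01], [-1.01, 2.22], [0.06, 2.58], [-1.02, 4.17], [0.09, 2.62], [-3.14, 3.14]. Speed limits (rad/s): [2.57, 2.57, 3.14, 3.14, 3.14, 3.14].

INTERFACE

Orientations are given as a unit quaternion [w, x, y, z].
In Python, from plant import manip gives the robot as it stands. The module is installed in compiled form; this text tells all that it offers.
- The arm moves only by the tool move_arm, never from a script. Its argument "rows" is a list of rows, each a list of 7 numbers: the shift along the tool's x, y, z in cm, then the turn, a rotation vector about the tool's x, y, z in degrees, then the opening, from -1 (shut) to 1 (fully open). In form: [[tx, ty, tz, ax, ay, az, jaw], ...]. A call has 1 to 20 rows; each row shifts and turns the commanded pose from where the row before left it, along the tool's axes as they then stand; what a row does not reach is not made up. A row lasts 1/12 s, in which the tool goes at most 41.7 mm and 7.16 degrees, less where a joint would pass 70% of its speed; a pose out of reach is approached as far as the arm can. A call is refused whole if a number of a shift passes 4.17 or a number of a turn 7.16, either way. A call with a gripper value outside its range is refused whole. The fingers move at their own pace and stop on an object; the grip force is fixed at half the most. Time passes only in rows, so rows that do not move let the fingers close. It gives the time, the measured TCP pose, the force, the opening and the grip force at its end, in the units of the state.
- manip.state(): the state, without advancing time (a new reading comes with each control period).
- manip.grab_frame(name): name is "scene" or "top"; returns a dict with "img" (384x512x3 uint8, blue, green, red), "mtx" (3x3 intrinsics, pixels), "k1" (the pictures are not rectified: a ray, as slopes to the right and down, at radius r is drawn at 1 + k1 r^2 times it, then the intrinsics apply), "R" (3x3) and "t" (3): a world point X has camera coordinates R X + t. Camera axes: x right, y down, z forward; pixel columns grow to the right and rows downward; lengths in m; the calibration is good to about 2 mm. A picture is of the moment at which its call begins. There is no depth.
- manip.job_done(): hands the job in; it is judged then, once.
The state is a dict: "time": time; "joint_pos": joint angles; "joint_vel": joint speeds; "joint_efforts": joint torques, N m; "tool_pos": TCP position; "tool_rot": TCP orientation; "contact_force": force on the tool from outside, world axes, zero at the start; "ft_torque": the same for the moment, N m; "gripper_width": opening from 0.0 (shut) to 1.0 (fully open); "grasp_force": force on a finger pad.
Only numpy, scipy, OpenCV 4.12 (cv2) and the standard library are available. Lean on these libraries where they do the work, as an engineer would, in place of code of your own. Each camera call takes 0.05 s, during which the arm holds its last target. There are 200 camera calls.

## Working session

There is one attempt and no reset: what is moved stays moved. The work goes in short steps, Python scripts to look and compute and a tool call to move; the robot and the scene stay as the last step left them, time stands still between calls to the robot, and variables do not carry over. Pictures are saved under pics/ and viewed, at most 14 in all, crops included, and the job is handed in when it is done.

Besides the shell and the picture viewer there is one more tool, called after "Request:" as name(argument=value, ...) on one line, values as JSON. move_arm: Moves the arm, as the interface text tells. Its arguments: {"type":"object","properties":{"rows":{"type":"array","items":{"type":"array","items":{"type":"number"}}}},"required":["rows"]}

```bash
mkdir -p pics
cat > h.py <<'E'
import numpy as np, cv2
from plant import manip
def grab(n,f):
    d=manip.grab_frame(n); cv2.imwrite('pics/'+f,d['img']); np.savez('pics/'+f[:-4]+'.npz',**d); return d
def ray(d,u,v):
    K=np.array(d['mtx']);p=np.array([(u-K[0,2])/K[0,0],(v-K[1,2])/K[1,1]]);q=p.copy()
    for _ in range(30): q=p/(1+float(d['k1'])*(q@q))
    R=np.array(d['R']);t=np.array(d['t']);return -R.T@t, R.T@np.array([q[0],q[1],1])
def atz(d,u,v,z):
    c,r=ray(d,u,v);return c+r*(z-c[2])/r[2]
def proj(d,X):
    K=np.array(d['mtx']);c=np.array(d['R'])@np.array(X,float)+np.array(d['t']);q=c[:2]/c[2];q=q*(1+float(d['k1'])*(q@q))
    return K[0,0]*q[0]+K[0,2],K[1,1]*q[1]+K[1,2]
E
python3 - <<'E'
from h import *
for n in('scene','top'):
    d=grab(n,n+'0.png');print(n,np.round(d['mtx'],1).tolist(),d['k1'],(-np.array(d['R']).T@np.array(d['t'])).round(3))
a=[cv2.imread(f'pics/{n}0.png') for n in('scene','top')]
for n,i in zip(('scene','top'),a): cv2.imwrite(f'pics/{n}0b.png',cv2.resize(i,(800,600),interpolation=cv2.INTER_CUBIC))
s=manip.state();print(s);print(manip.tip_reach)
E
```

```text
scene [[441.8, 0.0, 262.8], [0.0, 441.8, 191.0], [0.0, 0.0, 1.0]] -0.1728422886564444 [-0.387  0.901  0.642]
top [[408.5, 0.0, 250.5], [0.0, 408.5, 184.7], [0.0, 0.0, 1.0]] 0.03267529667004821 [0.372 0.016 1.068]
{'time': 0.1, 'joint_pos': array([-1.26801104e+00,  5.33125635e-02,  1.61416001e+00,  5.86087518e-07,
        1.47600389e+00, -1.19000200e-01]), 'joint_vel': array([-0.00162016, -0.00163056, -0.00291343,  0.00038447,  0.00061317,
       -0.00038358]), 'joint_efforts': array([ 1.07827407e-04, -3.94903851e+01, -3.71362782e+01, -1.03080063e-04,
        3.93295442e-03,  1.71600163e-05]), 'tool_pos': array([ 0.25570991, -0.56971446,  0.24917048]), 'tool_rot': array([-9.37955862e-04,  9.77843996e-01,  2.09332828e-01, -8.61416411e-05]), 'contact_force': array([-0.195791  , -0.29727896,  0.05798983]), 'ft_torque': array([ 0.01362044,  0.00442364, -0.02193007]), 'grasp_force': 0.0, 'gripper_width': 1.0003437388266956}
0.019
```

View pics/scene0b.png

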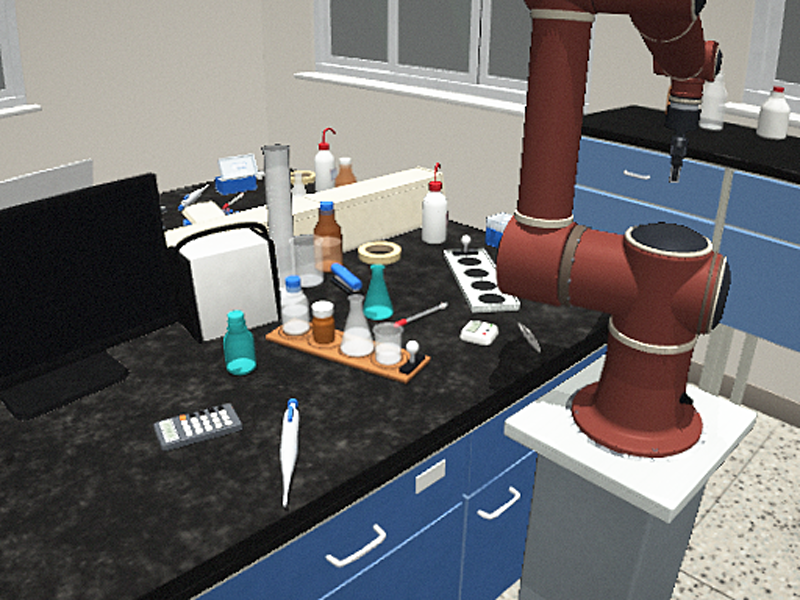

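View pics/top0b.png

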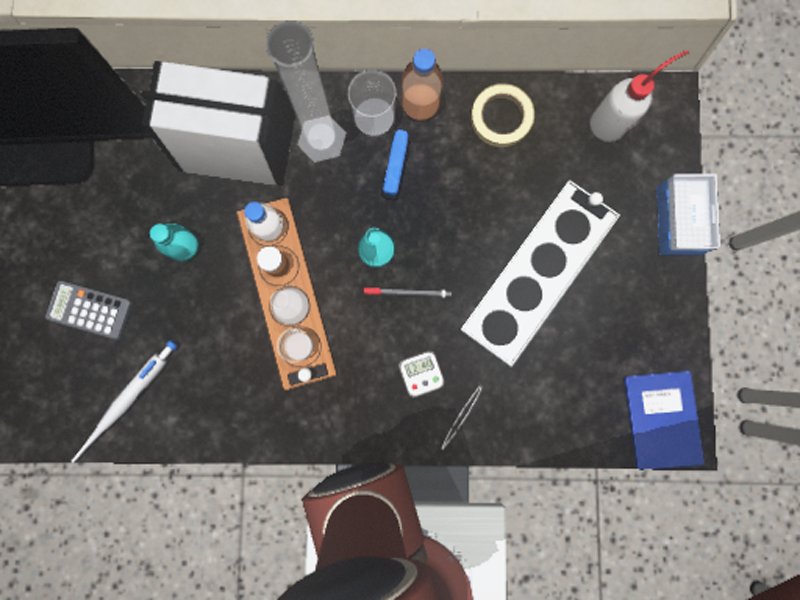

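The scene picture shows the stand (270–430, 325–380 in 800-wide pixels) with bottle, jar, flask and beaker; the post is beside the beaker. The top picture shows the stand from (265,215) to (305,375) with its post at the bottom. The carrier discs are at (574,226), (549,260), (525,294) and (500,327), with the post at the top right (596,199). The turquoise look-alikes are at (175,240) and (376,246) in the top picture and are not meant. Counted from the post, the order is beaker, flask, jar, bottle. Next I measure.

Run:
```python
from h import *
d=dict(np.load('pics/top0.npz'));s=dict(np.load('pics/scene0.npz'))
im=d['img'];sc=512/800
def blob(m,lo,hi):
    n,l,st,c=cv2.connectedComponentsWithStats(m.astype(np.uint8));return [(c[i],st[i]) for i in range(1,n) if lo<st[i][4]<hi]
g=im.max(2).astype(int)
reg=np.zeros(g.shape,bool);reg[110:240,290:400]=1
pts=[]
for c,st in blob((g<90)&reg,200,900): print('disc',c.round(1),st); pts.append((c,atz(d,*c,.0125)))
P=np.array([p[1] for p in pts if 10<p[0][0]]);
for p in pts: print(p[1].round(4))
hsv=cv2.cvtColor(im,cv2.COLOR_BGR2HSV)
reg=np.zeros(g.shape,bool);reg[120:255,145:220]=1
m=((hsv[...,0]>5)&(hsv[...,0]<20)&(hsv[...,1]>100)&(hsv[...,2]>90)&reg).astype(np.uint8)
cn=max(cv2.findContours(m,0,2)[0],key=cv2.contourArea)
W=np.concatenate([np.argwhere(m)[:,::-1]])
X=np.array([atz(d,u,v,.012)[:2] for u,v in W])
r=cv2.minAreaRect(X.astype(np.float32));print('stand',r);B=cv2.boxPoints(r);print(B.round(4))
# carrier rect
reg=np.zeros(g.shape,bool);reg[112:236,294:398]=1
m=(im.min(2)>120)&reg
mm,l,st,c=cv2.connectedComponentsWithStats(m.astype(np.uint8));k=1+np.argmax(st[1:,4])
X=np.array([atz(d,u,v,.019)[:2] for v,u in np.argwhere(l==k)])
print('carrier',cv2.minAreaRect(X.astype(np.float32)))
z=cv2.resize(im[118:262,140:260],None,fx=4.1,fy=4.1,interpolation=cv2.INTER_CUBIC)
z2=cv2.resize(s['img'][170:250,160:285],None,fx=2.4,fy=2.4,interpolation=cv2.INTER_CUBIC)
o=np.zeros((600,800,3),np.uint8);o[:z.shape[0],:z.shape[1]]=z;o[:z2.shape[0],495:495+z2.shape[1]]=z2
cv2.imwrite('pics/crop1.png',o)
```

```text
disc [366.2 144.9] [356 135  21  21 351]
disc [350.9 166.2] [341 156  21  21 347]
disc [335.4 187.8] [325 178  22  21 359]
disc [319.7 209.6] [309 199  22  22 370]
[ 0.6057 -0.2747  0.0125]
[ 0.5489 -0.2339  0.0125]
[ 0.492  -0.1928  0.0125]
[ 0.4351 -0.1516  0.0125]
stand ((0.4912440776824951, 0.20381712913513184), (0.31156209111213684, 0.08972331881523132), 16.630216598510742)
[[0.3291 0.2022]
 [0.3548 0.1162]
 [0.6533 0.2054]
 [0.6277 0.2914]]
carrier ((0.532464325428009, -0.22160200774669647), (0.10379278659820557, 0.32387709617614746), 54.17236328125)
```

View pics/crop1.png

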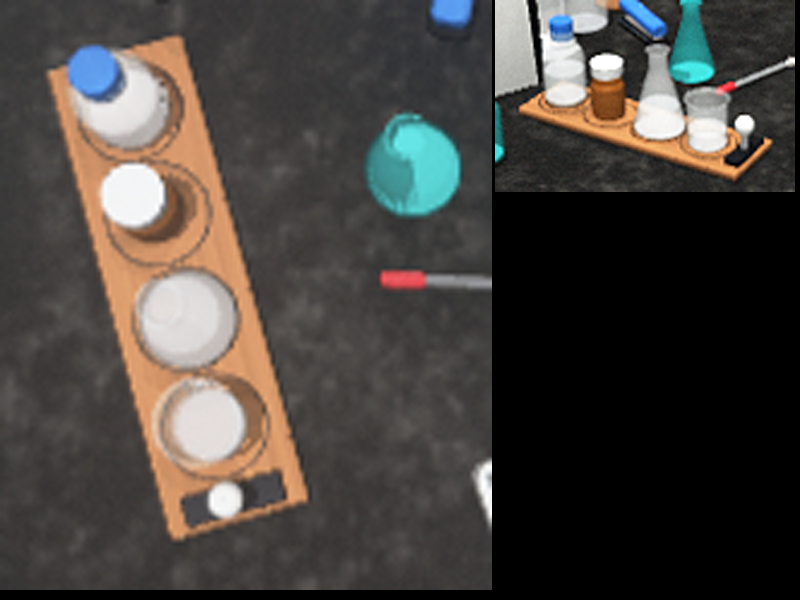

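The crop confirms the stand, from the post upward: beaker (205,425), flask (185,318), jar with white lid (135,195), clear bottle with blue cap (95,72). The turquoise flask at (412,168) is left alone. The stand fit (312×90 mm) and the carrier disc pitch (70.1 mm) match the given sizes. One check remains on the vessel centres.

```bash
cat >> h.py <<'E'
uS=np.array([-.9582,-.2862]); oS=np.array([.4912,.2038])-.01*uS
uC=np.array([.8106,-.5857]); oC=np.array([.5204,-.21325])
S=lambda y:oS+y*uS
C=lambda y:oC+y*uC
def to(xy,z,yaw):
    s=manip.state();q=s['tool_rot'];from scipy.spatial.transform import Rotation as R
    M=R.from_quat([q[1],q[2],q[3],q[0]]).as_matrix();psi=np.degrees(np.arctan2(M[1,0],M[0,0]))
    Y=np.radians(yaw);d=np.array([*xy,z])-s['tool_pos']
    G=np.array([[np.cos(Y),np.sin(Y),0],[np.sin(Y),-np.cos(Y),0],[0,0,-1]])
    tilt=(G.T@M); rv=R.from_matrix(M.T@G).as_rotvec(degrees=True)
    print('yaw',psi.round(2),'turn(tool)',rv.round(2),'shift cm after turn',(100*G.T@d).round(2),'t',s['time'],'pos',s['tool_pos'].round(4),'w',round(s['gripper_width'],3),'gf',round(s['grasp_force'],1),'F',s['contact_force'].round(1))
YS,YC=16.63,-35.85
E
python3 - <<'E'
from h import *
d=dict(np.load('pics/top0.npz'));s=dict(np.load('pics/scene0.npz'))
def cen(im,m,box,n):
    x0,y0,x1,y1=box;k=np.zeros(m.shape,bool);k[y0:y1,x0:x1]=1;k&=m
    N,l,st,c=cv2.connectedComponentsWithStats(k.astype(np.uint8));i=1+np.argmax(st[1:,4]);return c[i],st[i]
h=cv2.cvtColor(d['img'],cv2.COLOR_BGR2HSV)
blue=(h[...,0]>100)&(h[...,0]<125)&(h[...,1]>120)
white=(d['img'].min(2)>225)
for n,m,box,z,y in(('cap',blue,(150,120,182,150),.124,-.105),('lid',white,(158,150,185,180),.084,-.035)):
    c,st=cen(d['img'],m,box,n);print(n,c.round(1),st,'meas',atz(d,*c,z)[:2].round(4),'place',S(y).round(4))
for n,px,z,y in(('flaskrim',(140+166/4.1,118+305/4.1),.116,.035),('beakerrim',(140+208/4.1,118+423/4.1),.072,.105)):
    print(n,atz(d,*px,z)[:2].round(4),S(y).round(4))
for y in(.105,.035,-.035,-.105): print('C',C(y).round(4))
# overlay
def circ(im,d,xy,z,r,f,col=(0,255,0)):
    p=[proj(d,(xy[0]+r*np.cos(a),xy[1]+r*np.sin(a),z)) for a in np.linspace(0,2*np.pi,40)]
    cv2.polylines(im,[np.round(np.array(p)*f*16).astype(np.int32)],True,col,1,cv2.LINE_AA,4)
f=5;o=[]
for D,(x0,y0,x1,y1) in((d,(145,118,225,238)),(s,(165,170,285,245))):
    im=cv2.resize(D['img'],None,fx=f,fy=f,interpolation=cv2.INTER_CUBIC)
    for y,cs in((.105,((.012,.024),(.072,.026))),(.035,((.012,.032),(.116,.014))),(-.035,((.012,.021),(.084,.021))),(-.105,((.012,.027),(.124,.0145)))):
        for z,r in cs: circ(im,D,S(y),z,r,f)
    o.append(im[y0*f:y1*f,x0*f:x1*f])
o[1]=cv2.resize(o[1],(400,250));c=np.zeros((600,800,3),np.uint8);c[:,:400]=o[0];c[:250,400:]=o[1];cv2.imwrite('pics/ov.png',c)
to(S(.105),.20,YS)
E
```

```text
cap [162.4 135.1] [157 129  12  13 120] meas [0.6009 0.2352] place [0.6014 0.2367]
lid [171.9 164.9] [165 158  15  15 177] meas [0.5364 0.219 ] place [0.5343 0.2167]
flaskrim [0.4661 0.19  ] [0.4672 0.1966]
beakerrim [0.4004 0.171 ] [0.4002 0.1766]
C [ 0.6055 -0.2747]
C [ 0.5488 -0.2337]
C [ 0.492  -0.1928]
C [ 0.4353 -0.1518]
yaw 24.17 turn(tool) [-0.11 -0.01  7.54] shift cm after turn [ 35.2  -67.38   4.92] t 0.1 pos [ 0.2557 -0.5697  0.2492] w 1.0 gf 0.0 F [-0.2 -0.3  0.1]
```

View pics/ov.png

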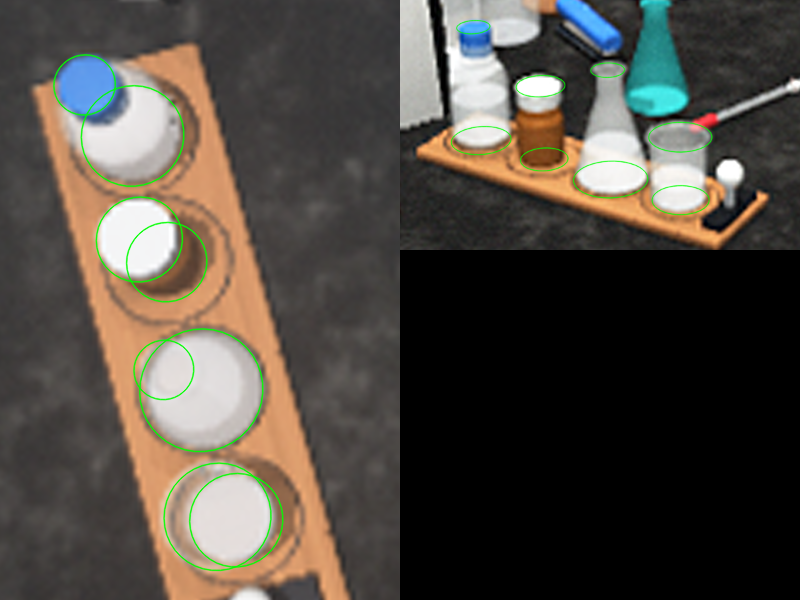

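The overlay agrees with the vessels to within about 2 mm in both views, so I start with the beaker.

Request:
move_arm(rows=[[0,0,0,0,0,3.8,1],[0,0,0,0,0,3.7,1],[1.6,-3.0,0,0,0,0,1],[1.6,-3.0,0,0,0,0,1],[1.6,-3.0,0,0,0,0,1],[1.6,-3.0,0,0,0,0,1],[1.6,-3.0,0,0,0,0,1],[1.6,-3.0,0,0,0,0,1],[1.6,-3.0,0,0,0,0,1],[1.6,-3.0,0,0,0,0,1],[1.6,-3.0,0,0,0,0,1],[1.6,-3.0,0,0,0,0,1],[1.6,-3.0,0,0,0,0,1],[1.6,-3.0,0,0,0,0,1],[1.6,-3.0,0,0,0,0,1],[1.6,-3.0,0,0,0,0,1],[1.6,-3.0,0,0,0,0,1],[1.6,-3.0,0,0,0,0,1],[1.6,-3.0,0,0,0,0,1],[1.6,-3.0,0,0,0,0,1]])

```text
time: 1.77
tool_pos: [0.3766, 0.0315, 0.25]
tool_rot: [0.0, 0.989, 0.145, 0.0]
contact_force: [-0.0, -0.2, 0.4]
gripper_width: 0.997
grasp_force: 0.0
```

```bash
python3 -c "
from h import *
to(S(.105),.15,YS)"
```

```text
yaw 16.67 turn(tool) [ 0.01 -0.02  0.04] shift cm after turn [  6.41 -13.23  10.  ] t 1.7667 pos [0.3766 0.0315 0.25  ] w 0.997 gf 0.0 F [-0.  -0.2  0.4]
```

Request:
move_arm(rows=[[1.3,-2.6,0,0,0,0,1],[1.3,-2.6,0,0,0,0,1],[1.3,-2.6,0,0,0,0,1],[1.3,-2.6,0,0,0,0,1],[1.2,-2.8,0,0,0,0,1],[0,0,2,0,0,0,1],[0,0,3,0,0,0,1],[0,0,3,0,0,0,1],[0,0,2,0,0,0,1],[0,0,0,0,0,0,1]])

```text
time: 2.6
tool_pos: [0.3966, 0.1737, 0.1445]
tool_rot: [0.001, 0.989, 0.145, -0.005]
contact_force: [-0.6, -0.1, 0.0]
gripper_width: 1.004
grasp_force: 0.0
```

```bash
python3 -c "
from h import *
to(S(.105),.042,YS)"
```

```text
yaw 16.69 turn(tool) [-0.03  0.61  0.06] shift cm after turn [ 0.43 -0.17 10.25] t 2.6 pos [0.3966 0.1737 0.1445] w 1.004 gf 0.0 F [-0.6 -0.1  0. ]
```

Request:
move_arm(rows=[[0,0,0,0,0,0,1],[0,0,0,0,0,0,1],[0,0,0,0,0,0,1]])

```text
time: 2.85
tool_pos: [0.4017, 0.1748, 0.1526]
tool_rot: [-0.0, 0.989, 0.145, 0.002]
contact_force: [1.0, -0.2, -0.0]
gripper_width: 1.0
grasp_force: 0.0
```

```bash
python3 -c "
from h import *
to(S(.105),.042,YS)"
```

```text
yaw 16.66 turn(tool) [ 0.01 -0.22  0.03] shift cm after turn [-0.09 -0.22 11.06] t 2.85 pos [0.4017 0.1748 0.1526] w 1.0 gf 0.0 F [ 1.  -0.2 -0. ]
```

Request:
move_arm(rows=[[0,-0.1,0.3,0,0,0,1],[0,-0.1,0.7,0,0,0,1],[0,0,1.1,0,0,0,1],[0,0,1.4,0,0,0,1],[0,0,1.5,0,0,0,1],[0,0,1.5,0,0,0,1],[0,0,1.4,0,0,0,1],[0,0,1.1,0,0,0,1],[0,0,0.8,0,0,0,1],[0,0,0.5,0,0,0,1],[0,0,0.3,0,0,0,1],[0,0,0.2,0,0,0,1],[0,0,0,0,0,0,1],[0,0,0,0,0,0,1]])

```text
time: 4.02
tool_pos: [0.4003, 0.1766, 0.0429]
tool_rot: [-0.0, 0.989, 0.145, 0.001]
contact_force: [0.3, -0.2, 0.6]
gripper_width: 1.001
grasp_force: 0.0
```

```bash
python3 -c "
from h import *
to(S(.105),.042,YS)"
```

```text
yaw 16.67 turn(tool) [ 0.   -0.06  0.04] shift cm after turn [-0.01 -0.01  0.09] t 4.0167 pos [0.4003 0.1766 0.0429] w 1.001 gf 0.0 F [ 0.3 -0.2  0.6]
```

Request:
move_arm(rows=[[0,0,0,0,0,0,0.5],[0,0,0,0,0,0,0.4],[0,0,0,0,0,0,0.3],[0,0,0,0,0,0,0.2],[0,0,0,0,0,0,0.1],[0,0,0,0,0,0,-1],[0,0,0,0,0,0,-1],[0,0,0,0,0,0,-1],[0,0,0,0,0,0,-1],[0,0,0,0,0,0,-1],[0,0,0,0,0,0,-1]])

```text
time: 4.93
tool_pos: [0.4, 0.1767, 0.0427]
tool_rot: [-0.0, 0.989, 0.145, 0.0]
contact_force: [-2.8, 1.3, 5.3]
gripper_width: 0.548
grasp_force: 53.3
```

```bash
python3 -c "
from h import *
to(C(.105),.2,YC)"
```

```text
yaw 16.66 turn(tool) [-3.000e-02 -1.000e-02  5.251e+01] shift cm after turn [ 43.1   24.55 -15.73] t 4.9333 pos [0.4    0.1767 0.0427] w 0.548 gf 53.3 F [-2.8  1.3  5.3]
```

Request:
move_arm(rows=[[0,0,-0.4,0,0,0,-1],[0,0,-0.9,0,0,0,-1],[0,0,-1.5,0,0,2.5,-1],[0,0,-1.9,0,0,5,-1],[0,0,-1.9,0,0,6.5,-1],[0,0,-1.9,0,0,6.5,-1],[0,0,-1.9,0,0,6.5,-1],[0,0,-1.9,0,0,6.5,-1],[0,0,-1.5,0,0,6.5,-1],[0,0,-1.0,0,0,6.5,-1],[0,0,-0.6,0,0,4,-1],[0,0,-0.3,0,0,2,-1],[0,0,0,0,0,0,-1]])

```text
time: 6.02
tool_pos: [0.4003, 0.1764, 0.2007]
tool_rot: [-0.0, 0.951, -0.308, 0.001]
contact_force: [0.1, -0.0, -0.1]
gripper_width: 0.549
grasp_force: 53.9
```

```bash
python3 -c "
from h import *
to(C(.105),.2,YC)"
```

```text
yaw -35.87 turn(tool) [-0.09 -0.11 -0.02] shift cm after turn [43.06 24.54  0.07] t 6.0167 pos [0.4003 0.1764 0.2007] w 0.549 gf 53.9 F [ 0.1 -0.  -0.1]
```

Request:
move_arm(rows=[[0.7,0.4,0,0,0,0,-1],[1.4,0.8,0,0,0,0,-1],[2.1,1.2,0,0,0,0,-1],[2.6,1.5,0,0,0,0,-1],[2.6,1.5,0,0,0,0,-1],[2.6,1.5,0,0,0,0,-1],[2.6,1.5,0,0,0,0,-1],[2.6,1.5,0,0,0,0,-1],[2.6,1.5,0,0,0,0,-1],[2.6,1.5,0,0,0,0,-1],[2.6,1.5,0,0,0,0,-1],[2.6,1.5,0,0,0,0,-1],[2.6,1.5,0,0,0,0,-1],[2.6,1.5,0,0,0,0,-1],[2.6,1.5,0,0,0,0,-1],[2.6,1.5,0,0,0,0,-1],[2.1,1.1,0,0,0,0,-1],[1.5,0.8,0,0,0,0,-1],[1.0,0.5,0,0,0,0,-1],[0.5,0.2,0,0,0,0,-1]])

```text
time: 7.68
tool_pos: [0.6055, -0.2762, 0.1984]
tool_rot: [0.0, 0.951, -0.308, -0.001]
contact_force: [-1.1, 0.4, -1.5]
gripper_width: 0.55
grasp_force: 54.0
```

Request:
move_arm(rows=[[0,0,0,0,0,0,-1],[0,0,0,0,0,0,-1],[0,0,0.4,0,0,0,-1],[0,0,0.9,0,0,0,-1],[0,0,1.4,0,0,0,-1],[0,0,1.5,0,0,0,-1],[0,0,1.5,0,0,0,-1],[0,0,1.4,0,0,0,-1],[0,0,1.1,0,0,0,-1],[0,0,0.8,0,0,0,-1],[0,0,0.5,0,0,0,-1],[0,0,0.3,0,0,0,-1],[0,0,0.2,0,0,0,-1],[0,0,0,0,0,0,-1],[0,0,0,0,0,0,-1]])

```text
time: 8.93
tool_pos: [0.6062, -0.2748, 0.1001]
tool_rot: [0.0, 0.952, -0.308, 0.001]
contact_force: [-0.7, 0.8, 0.2]
gripper_width: 0.549
grasp_force: 54.0
```

```bash
python3 -c "
from h import *
grab('top','t1.png')
to(C(.105),.0435,YC)
a=cv2.imread('pics/t1.png')[90:250,270:440];b=grab('scene','s1.png')['img'][120:220,260:360]
o=np.zeros((600,800,3),np.uint8);o[:480,:510]=cv2.resize(a,(510,480));o[:290,510:]=cv2.resize(b,(290,290));cv2.imwrite('pics/c1.png',o)"
```

```text
yaw -35.83 turn(tool) [-0.01 -0.09  0.02] shift cm after turn [-0.06  0.04  5.67] t 8.9833 pos [ 0.6063 -0.2748  0.1002] w 0.551 gf 54.0 F [ 0.1 -0.9 -1.2]
```

View pics/c1.png

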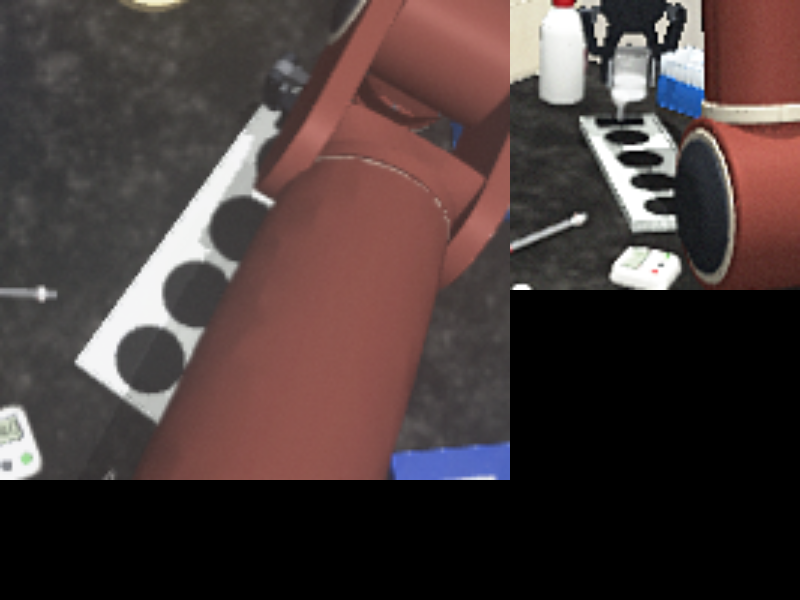

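The crop shows the beaker held upright over the first place, with the knob behind it and the other three discs free. I lower it.

Request:
move_arm(rows=[[0,0,0.4,0,0,0,-1],[0,0,0.8,0,0,0,-1],[0,0,1.1,0,0,0,-1],[0,0,1.1,0,0,0,-1],[0,0,0.9,0,0,0,-1],[0,0,0.6,0,0,0,-1],[0,0,0.3,0,0,0,-1],[0,0,0.2,0,0,0,-1],[0,0,0.1,0,0,0,-1],[0,0,0.1,0,0,0,-1],[0,0,0.1,0,0,0,-1],[0,0,0,0,0,0,-1]])

```text
time: 10.03
tool_pos: [0.6062, -0.2748, 0.0429]
tool_rot: [0.0, 0.952, -0.308, 0.001]
contact_force: [-0.6, 0.4, -0.6]
gripper_width: 0.548
grasp_force: 54.0
```

```bash
python3 -c "
from h import *
to(C(.105),.0428,YC)"
```

```text
yaw -35.83 turn(tool) [-0.01 -0.07  0.02] shift cm after turn [-0.06  0.04  0.01] t 10.0333 pos [ 0.6062 -0.2748  0.0429] w 0.548 gf 54.0 F [-0.6  0.4 -0.6]
```

Request:
move_arm(rows=[[0,0,0,0,0,0,0.2],[0,0,0,0,0,0,0.35],[0,0,0,0,0,0,0.46],[0,0,0,0,0,0,0.46],[0,0,0,0,0,0,0.46],[0,0,-0.3,0,0,0,0.46],[0,0,-0.8,0,0,0,0.46],[0,0,-1.4,0,0,0,0.46],[0,0,-1.8,0,0,0,0.46],[0,0,-2,0,0,0,0.46],[0,0,-2,0,0,-4,1],[0,0,-2,0,0,-6.5,1],[0,0,-1.8,0,0,-7,1],[0,0,-1.4,0,0,-7,1],[0,0,-1,0,0,-7,1],[0,0,-0.6,0,0,-7,1],[0,0,-0.3,0,0,-7,1],[0,0,0,0,0,-5,1],[0,0,0,0,0,-2,1]])

```text
time: 11.62
tool_pos: [0.6063, -0.2748, 0.1989]
tool_rot: [0.001, 0.989, 0.147, 0.001]
contact_force: [0.5, 0.5, -0.0]
gripper_width: 0.999
grasp_force: 0.0
```

```bash
python3 -c "
from h import *
J=np.array([.5353,.218])
to(J,.2,YS)"
```

```text
yaw 16.87 turn(tool) [ 0.13 -0.12  0.24] shift cm after turn [  7.3  -49.25  -0.11] t 11.6167 pos [ 0.6063 -0.2748  0.1989] w 0.999 gf 0.0 F [ 0.5  0.5 -0. ]
```

Request:
move_arm(rows=[[0.1,-0.8,0,0,0,0.2,1],[0.2,-1.6,0,0,0,0,1],[0.4,-2.4,0,0,0,0,1],[0.45,-3,0,0,0,0,1],[0.45,-3,0,0,0,0,1],[0.45,-3,0,0,0,0,1],[0.45,-3,0,0,0,0,1],[0.45,-3,0,0,0,0,1],[0.45,-3,0,0,0,0,1],[0.45,-3,0,0,0,0,1],[0.45,-3,0,0,0,0,1],[0.45,-3,0,0,0,0,1],[0.45,-3,0,0,0,0,1],[0.45,-3,0,0,0,0,1],[0.45,-3,0,0,0,0,1],[0.45,-3,0,0,0,0,1],[0.35,-2.4,0,0,0,0,1],[0.2,-1.6,0,0,0,0,1],[0.15,-1,0,0,0,0,1],[0.05,-0.45,0,0,0,0,1]])

```text
time: 13.28
tool_pos: [0.5351, 0.2203, 0.1967]
tool_rot: [-0.0, 0.99, 0.144, 0.0]
contact_force: [0.3, 0.0, 0.4]
gripper_width: 0.999
grasp_force: 0.0
```

Request:
move_arm(rows=[[0,0,0,0,0,0,1],[0,0,0,0,0,0,1],[0,0,0,0,0,0,1],[0,0,0,0,0,0,1]])

```text
time: 13.62
tool_pos: [0.5363, 0.2176, 0.1963]
tool_rot: [0.0, 0.99, 0.142, -0.0]
contact_force: [1.0, -1.1, 0.1]
gripper_width: 1.001
grasp_force: 0.0
```

```bash
python3 -c "
from h import *
J=np.array([.5353,.218])
to(J,.052,YS)
d=grab('scene','s2.png');a=cv2.resize(d['img'][140:250,150:300],(750,550),interpolation=cv2.INTER_CUBIC);cv2.imwrite('pics/c2.png',a)"
```

```text
yaw 16.38 turn(tool) [ 0.01  0.01 -0.25] shift cm after turn [-0.09 -0.07 14.43] t 13.6167 pos [0.5363 0.2176 0.1963] w 1.001 gf 0.0 F [ 1.  -1.1  0.1]
```

View pics/c2.png

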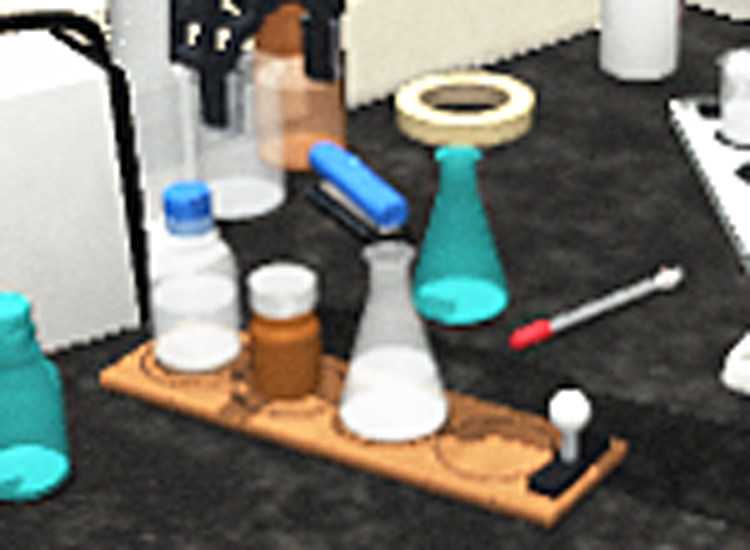

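The crop shows the beaker gone from the stand (it stands in the carrier at the right edge), with bottle, jar and flask still on theirs. I descend on the jar.

Request:
move_arm(rows=[[-0.1,-0.05,0.4,0,0,0,1],[0,0,0.9,0,0,0,1],[0,0,1.5,0,0,0,1],[0,0,1.8,0,0,0,1],[0,0,1.8,0,0,0,1],[0,0,1.8,0,0,0,1],[0,0,1.8,0,0,0,1],[0,0,1.5,0,0,0,1],[0,0,1.1,0,0,0,1],[0,0,0.8,0,0,0,1],[0,0,0.5,0,0,0,1],[0,0,0.3,0,0,0,1],[0,0,0.2,0,0,0,1],[0,0,0,0,0,0,1],[0,0,0,0,0,0,1]])

```text
time: 14.92
tool_pos: [0.5356, 0.2188, 0.053]
tool_rot: [-0.0, 0.99, 0.143, 0.001]
contact_force: [-0.1, -0.4, 0.8]
gripper_width: 1.001
grasp_force: 0.0
```

```bash
python3 -c "
from h import *
J=np.array([.5353,.218])
to(J,.052,YS)"
```

```text
yaw 16.47 turn(tool) [ 0.   -0.08 -0.16] shift cm after turn [-0.05  0.07  0.1 ] t 14.9167 pos [0.5356 0.2188 0.053 ] w 1.001 gf 0.0 F [-0.1 -0.4  0.8]
```

Request:
move_arm(rows=[[0,0,0,0,0,0,0.5],[0,0,0,0,0,0,0.3],[0,0,0,0,0,0,0.2],[0,0,0,0,0,0,0.1],[0,0,0,0,0,0,0],[0,0,0,0,0,0,-1],[0,0,0,0,0,0,-1],[0,0,0,0,0,0,-1],[0,0,0,0,0,0,-1],[0,0,0,0,0,0,-1],[0,0,0,0,0,0,-1]])

```text
time: 15.83
tool_pos: [0.5355, 0.2188, 0.0529]
tool_rot: [-0.0, 0.99, 0.143, 0.001]
contact_force: [-0.1, -0.8, 5.7]
gripper_width: 0.468
grasp_force: 60.9
```

```bash
python3 -c "
from h import *
to(C(-.035),.2,YC)"
```

```text
yaw 16.47 turn(tool) [-3.000e-02 -6.000e-02  5.232e+01] shift cm after turn [ 20.58  35.91 -14.71] t 15.8333 pos [0.5355 0.2188 0.0529] w 0.468 gf 60.9 F [-0.1 -0.8  5.7]
```

Request:
move_arm(rows=[[0,0,-0.4,0,0,0,-1],[0,0,-0.9,0,0,0,-1],[0,0,-1.5,0,0,0,-1],[0,0,-1.9,0,0,0,-1],[0,0,-1.9,0,0,0,-1],[0,0,-1.9,0,0,2.5,-1],[0,0,-1.9,0,0,5,-1],[0,0,-1.5,0,0,7,-1],[0,0,-1.2,0,0,7,-1],[0,0,-0.8,0,0,7,-1],[0,0,-0.5,0,0,7,-1],[0,0,-0.3,0,0,7,-1],[0,0,0,0,0,5,-1],[0,0,0,0,0,3,-1],[0,0,0,0,0,1.8,-1],[0,0,0,0,0,0,-1]])

```text
time: 17.17
tool_pos: [0.5344, 0.2186, 0.199]
tool_rot: [0.0, 0.951, -0.308, -0.001]
contact_force: [-0.3, -0.6, -1.4]
gripper_width: 0.468
grasp_force: 60.5
```

```bash
python3 -c "
from h import *
to(C(-.035),.2,YC)"
```

```text
yaw -35.85 turn(tool) [ 0.05  0.05 -0.  ] shift cm after turn [20.65 35.83 -0.1 ] t 17.1667 pos [0.5344 0.2186 0.199 ] w 0.468 gf 60.5 F [-0.3 -0.6 -1.4]
```

Request:
move_arm(rows=[[0.4,0.7,0,0,0,0,-1],[0.8,1.4,0,0,0,0,-1],[1.2,2.1,0,0,0,0,-1],[1.4,2.4,0,0,0,0,-1],[1.4,2.4,0,0,0,0,-1],[1.4,2.4,0,0,0,0,-1],[1.4,2.4,0,0,0,0,-1],[1.4,2.4,0,0,0,0,-1],[1.4,2.4,0,0,0,0,-1],[1.4,2.4,0,0,0,0,-1],[1.4,2.4,0,0,0,0,-1],[1.4,2.4,0,0,0,0,-1],[1.4,2.4,0,0,0,0,-1],[1.4,2.4,0,0,0,0,-1],[1.2,2.1,0,0,0,0,-1],[0.8,1.5,0,0,0,0,-1],[0.5,1,0,0,0,0,-1],[0.3,0.6,0,0,0,0,-1],[0,0,0,0,0,0,-1],[0,0,0,0,0,0,-1]])

```text
time: 18.83
tool_pos: [0.4923, -0.1918, 0.1992]
tool_rot: [-0.0, 0.952, -0.308, -0.0]
contact_force: [0.0, -0.0, -1.1]
gripper_width: 0.467
grasp_force: 60.6
```

Request:
move_arm(rows=[[0,0,0.4,0,0,0,-1],[0,0,0.9,0,0,0,-1],[0,0,1.4,0,0,0,-1],[0,0,1.5,0,0,0,-1],[0,0,1.5,0,0,0,-1],[0,0,1.4,0,0,0,-1],[0,0,1.0,0,0,0,-1],[0,0,0.6,0,0,0,-1],[0,0,0.3,0,0,0,-1],[0,0,0,0,0,0,-1],[0,0,0,0,0,0,-1],[0,0,0,0,0,0,-1]])

```text
time: 19.83
tool_pos: [0.4931, -0.1925, 0.1103]
tool_rot: [0.0, 0.952, -0.308, 0.001]
contact_force: [0.3, -0.9, -0.6]
gripper_width: 0.469
grasp_force: 60.6
```

```bash
python3 -c "
from h import *
to(C(-.035),.0529,YC)"
```

```text
yaw -35.83 turn(tool) [-0.01 -0.1   0.02] shift cm after turn [-0.07  0.09  5.74] t 19.8333 pos [ 0.4931 -0.1925  0.1103] w 0.469 gf 60.6 F [ 0.3 -0.9 -0.6]
```

Request:
move_arm(rows=[[-0.05,0.05,0.4,0,0,0,-1],[0,0,0.8,0,0,0,-1],[0,0,1.1,0,0,0,-1],[0,0,1.1,0,0,0,-1],[0,0,0.9,0,0,0,-1],[0,0,0.6,0,0,0,-1],[0,0,0.3,0,0,0,-1],[0,0,0.2,0,0,0,-1],[0,0,0.1,0,0,0,-1],[0,0,0.1,0,0,0,-1],[0,0,0.1,0,0,0,-1],[0,0,0,0,0,0,-1],[0,0,0,0,0,0,-1]])

```text
time: 20.92
tool_pos: [0.4922, -0.1925, 0.0529]
tool_rot: [0.0, 0.952, -0.308, 0.001]
contact_force: [0.7, -0.8, -0.2]
gripper_width: 0.471
grasp_force: 60.7
```

```bash
python3 -c "
from h import *
to(C(-.035),.0529,YC)"
```

```text
yaw -35.84 turn(tool) [-0.01 -0.08  0.01] shift cm after turn [-0.01  0.03  0.  ] t 20.9167 pos [ 0.4922 -0.1925  0.0529] w 0.471 gf 60.7 F [ 0.7 -0.8 -0.2]
```

Request:
move_arm(rows=[[0,0,0,0,0,0,0.05],[0,0,0,0,0,0,0.2],[0,0,0,0,0,0,0.35],[0,0,0,0,0,0,0.35],[0,0,0,0,0,0,0.35],[0,0,-0.3,0,0,0,0.35],[0,0,-0.8,0,0,0,0.35],[0,0,-1.4,0,0,0,0.35],[0,0,-1.8,0,0,0,0.35],[0,0,-2,0,0,0,0.35],[0,0,-2,0,0,-4,1],[0,0,-2,0,0,-6.5,1],[0,0,-1.8,0,0,-7,1],[0,0,-1.2,0,0,-7,1],[0,0,-0.7,0,0,-7,1],[0,0,-0.4,0,0,-7,1],[0,0,-0.3,0,0,-7,1],[0,0,0,0,0,-4.5,1],[0,0,0,0,0,-2.5,1],[0,0,0,0,0,0,1]])

```text
time: 22.58
tool_pos: [0.4919, -0.1924, 0.2003]
tool_rot: [0.0, 0.989, 0.145, 0.0]
contact_force: [0.5, -0.2, 0.5]
gripper_width: 1.0
grasp_force: 0.0
```

```bash
python3 -c "
from h import *
to(S(.035),.2,YS)"
```

```text
yaw 16.7 turn(tool) [ 0.05 -0.05  0.07] shift cm after turn [ 8.770e+00 -3.798e+01  3.000e-02] t 22.5833 pos [ 0.4919 -0.1924  0.2003] w 1.0 gf 0.0 F [ 0.5 -0.2  0.5]
```

Request:
move_arm(rows=[[0.2,-0.7,0,0,0,0,1],[0.3,-1.4,0,0,0,0,1],[0.5,-2.2,0,0,0,0,1],[0.55,-2.4,0,0,0,0,1],[0.55,-2.4,0,0,0,0,1],[0.55,-2.4,0,0,0,0,1],[0.55,-2.4,0,0,0,0,1],[0.55,-2.4,0,0,0,0,1],[0.55,-2.4,0,0,0,0,1],[0.55,-2.4,0,0,0,0,1],[0.55,-2.4,0,0,0,0,1],[0.55,-2.4,0,0,0,0,1],[0.55,-2.4,0,0,0,0,1],[0.55,-2.4,0,0,0,0,1],[0.55,-2.4,0,0,0,0,1],[0.5,-2.2,0,0,0,0,1],[0.4,-1.5,0,0,0,0,1],[0.2,-0.8,0,0,0,0,1],[0.1,-0.4,0,0,0,0,1],[0,0,0,0,0,0,1]])

```text
time: 24.25
tool_pos: [0.4666, 0.1977, 0.1993]
tool_rot: [0.0, 0.989, 0.145, -0.0]
contact_force: [0.1, 0.7, -0.2]
gripper_width: 1.001
grasp_force: 0.0
```

Request:
move_arm(rows=[[0,0,0.4,0,0,0,1],[0,0,0.8,0,0,0,1],[0,0,1,0,0,0,1],[0,0,0.8,0,0,0,1],[0,0,0.5,0,0,0,1],[0,0,0.2,0,0,0,1],[0,0,0,0,0,0,1],[0,0,0,0,0,0,1]])

```text
time: 24.92
tool_pos: [0.4672, 0.1969, 0.1623]
tool_rot: [0.0, 0.989, 0.145, -0.0]
contact_force: [-0.4, -0.4, 0.1]
gripper_width: 0.999
grasp_force: 0.0
```

```bash
python3 -c "
from h import *
to(S(.035),.108,YS)
d=grab('scene','s3.png');a=cv2.resize(d['img'][120:250,160:360],(800,520),interpolation=cv2.INTER_CUBIC);cv2.imwrite('pics/c3.png',a)"
```

```text
yaw 16.66 turn(tool) [-0.    0.01  0.03] shift cm after turn [0.   0.03 5.43] t 24.9167 pos [0.4672 0.1969 0.1623] w 0.999 gf 0.0 F [-0.4 -0.4  0.1]
```

View pics/c3.png

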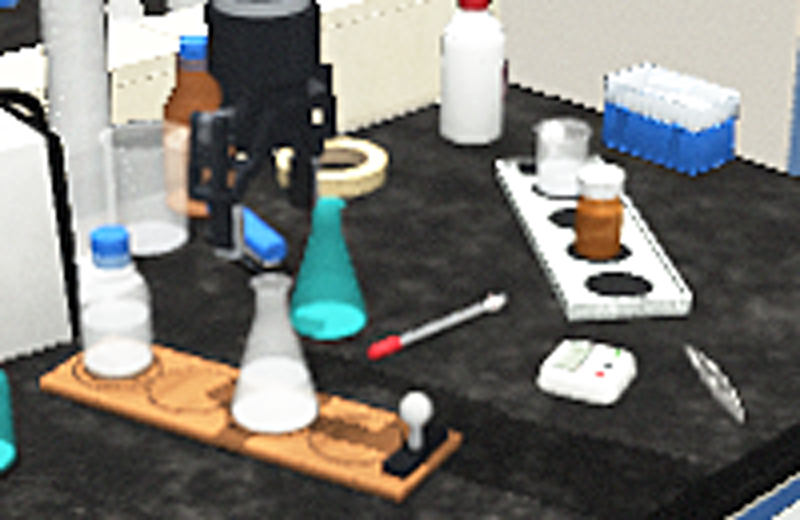

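The picture shows the beaker at (563,160) and the jar at (600,215) standing upright on carrier places 1 and 3. The gripper is over the flask (275,350).

Request:
move_arm(rows=[[0,0,0.4,0,0,0,1],[0,0,0.8,0,0,0,1],[0,0,1.1,0,0,0,0.6],[0,0,1.1,0,0,0,0.5],[0,0,0.9,0,0,0,0.4],[0,0,0.6,0,0,0,0.2],[0,0,0.3,0,0,0,0.1],[0,0,0.2,0,0,0,0],[0,0,0,0,0,0,-0.1],[0,0,0,0,0,0,-0.2],[0,0,0,0,0,0,-0.25],[0,0,0,0,0,0,-1],[0,0,0,0,0,0,-1],[0,0,0,0,0,0,-1],[0,0,0,0,0,0,-1],[0,0,0,0,0,0,-1],[0,0,0,0,0,0,-1],[0,0,0,0,0,0,-1]])

```text
time: 26.47
tool_pos: [0.4678, 0.197, 0.1092]
tool_rot: [0.0, 0.989, 0.145, 0.001]
contact_force: [-0.5, -2.3, 5.6]
gripper_width: 0.291
grasp_force: 59.0
```

```bash
python3 -c "
from h import *
to(C(.035),.26,YC)"
```

```text
yaw 16.67 turn(tool) [-2.000e-02 -1.000e-01  5.252e+01] shift cm after turn [ 31.79  30.17 -15.08] t 26.4667 pos [0.4678 0.197  0.1092] w 0.291 gf 59.0 F [-0.5 -2.3  5.6]
```

Request:
move_arm(rows=[[0,0,-0.4,0,0,0,-1],[0,0,-0.9,0,0,0,-1],[0,0,-1.5,0,0,2.5,-1],[0,0,-1.9,0,0,5,-1],[0,0,-1.9,0,0,6.5,-1],[0,0,-1.9,0,0,6.5,-1],[0,0,-1.9,0,0,6.5,-1],[0,0,-1.7,0,0,6.5,-1],[0,0,-1.3,0,0,6.5,-1],[0,0,-0.9,0,0,6.5,-1],[0,0,-0.5,0,0,4,-1],[0,0,-0.3,0,0,2,-1],[0,0,0,0,0,0,-1],[0,0,0,0,0,0,-1]])

```text
time: 27.63
tool_pos: [0.4667, 0.1971, 0.2591]
tool_rot: [0.0, 0.952, -0.307, -0.0]
contact_force: [-0.4, -0.5, -1.9]
gripper_width: 0.292
grasp_force: 58.9
```

```bash
python3 -c "
from h import *
to(C(.035),.26,YC)"
```

```text
yaw -35.76 turn(tool) [0.01 0.04 0.09] shift cm after turn [31.88 30.12 -0.09] t 27.6333 pos [0.4667 0.1971 0.2591] w 0.292 gf 58.9 F [-0.4 -0.5 -1.9]
```

Request:
move_arm(rows=[[0.6,0.6,0,0,0,0,-1],[1.2,1.1,0,0,0,0,-1],[1.8,1.7,0,0,0,0,-1],[2,1.9,0,0,0,0,-1],[2,1.9,0,0,0,0,-1],[2,1.9,0,0,0,0,-1],[2,1.9,0,0,0,0,-1],[2,1.9,0,0,0,0,-1],[2,1.9,0,0,0,0,-1],[2,1.9,0,0,0,0,-1],[2,1.9,0,0,0,0,-1],[2,1.9,0,0,0,0,-1],[2,1.9,0,0,0,0,-1],[2,1.9,0,0,0,0,-1],[2,1.9,0,0,0,0,-1],[1.8,1.6,0,0,0,0,-1],[1.3,1.2,0,0,0,0,-1],[0.8,0.7,0,0,0,0,-1],[0.4,0.4,0,0,0,0,-1],[0,0,0,0,0,0,-1]])

```text
time: 29.3
tool_pos: [0.5494, -0.2343, 0.2589]
tool_rot: [-0.0, 0.951, -0.308, -0.0]
contact_force: [-0.3, -0.1, -1.3]
gripper_width: 0.294
grasp_force: 59.0
```

Request:
move_arm(rows=[[0,0,0.4,0,0,0,-1],[0,0,0.8,0,0,0,-1],[0,0,1.1,0,0,0,-1],[0,0,1.1,0,0,0,-1],[0,0,0.8,0,0,0,-1],[0,0,0.5,0,0,0,-1],[0,0,0.3,0,0,0,-1],[0,0,0,0,0,0,-1],[0,0,0,0,0,0,-1],[0,0,0,0,0,0,-1]])

```text
time: 30.13
tool_pos: [0.5499, -0.234, 0.21]
tool_rot: [0.0, 0.952, -0.308, 0.001]
contact_force: [0.2, -0.1, -1.3]
gripper_width: 0.285
grasp_force: 59.0
```

```bash
python3 -c "
from h import *
to(C(.035),.1092,YC)
d=grab('scene','s4.png');a=cv2.resize(d['img'][90:210,260:380],(600,600),interpolation=cv2.INTER_CUBIC);cv2.imwrite('pics/c4.png',a)"
```

```text
yaw -35.83 turn(tool) [-0.01 -0.07  0.02] shift cm after turn [-0.1   0.04 10.08] t 30.1333 pos [ 0.5499 -0.234   0.21  ] w 0.285 gf 59.0 F [ 0.2 -0.1 -1.3]
```

View pics/c4.png

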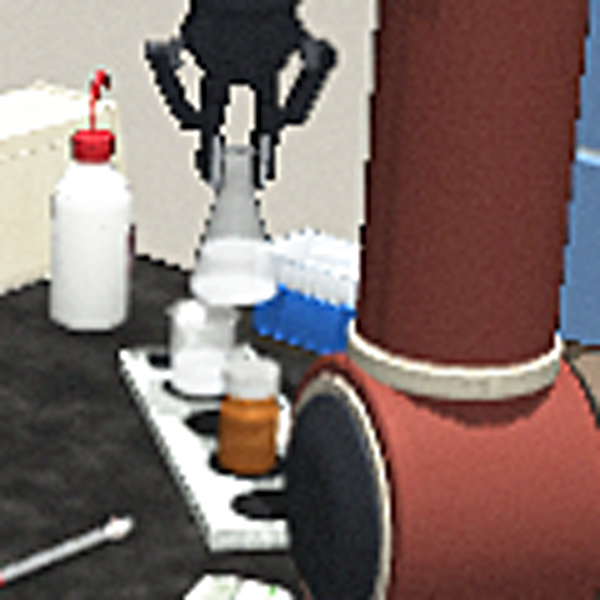

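The flask hangs upright (235,240) above the gap between beaker and jar. I lower it into place 2.

Request:
move_arm(rows=[[-0.1,0,0.4,0,0,0,-1],[0,0,0.8,0,0,0,-1],[0,0,1.2,0,0,0,-1],[0,0,1.4,0,0,0,-1],[0,0,1.4,0,0,0,-1],[0,0,1.3,0,0,0,-1],[0,0,1.0,0,0,0,-1],[0,0,0.8,0,0,0,-1],[0,0,0.6,0,0,0,-1],[0,0,0.4,0,0,0,-1],[0,0,0.2,0,0,0,-1],[0,0,0.1,0,0,0,-1],[0,0,0,0,0,0,-1],[0,0,0,0,0,0,-1]])

```text
time: 31.35
tool_pos: [0.5491, -0.2334, 0.114]
tool_rot: [0.0, 0.952, -0.308, 0.001]
contact_force: [-0.2, 0.1, -1.6]
gripper_width: 0.293
grasp_force: 59.0
```

```bash
python3 -c "
from h import *
to(C(.035),.1092,YC)"
```

```text
yaw -35.83 turn(tool) [-0.01 -0.07  0.02] shift cm after turn [-0.01  0.04  0.48] t 31.35 pos [ 0.5491 -0.2334  0.114 ] w 0.293 gf 59.0 F [-0.2  0.1 -1.6]
```

Request:
move_arm(rows=[[0,0,0.15,0,0,0,-1],[0,0,0.15,0,0,0,-1],[0,0,0.1,0,0,0,-1],[0,0,0.05,0,0,0,-1],[0,0,0,0,0,0,-1],[0,0,0,0,0,0,-1]])

```text
time: 31.85
tool_pos: [0.5489, -0.2334, 0.1093]
tool_rot: [0.0, 0.952, -0.308, 0.0]
contact_force: [-0.1, 0.6, 1.2]
gripper_width: 0.289
grasp_force: 59.1
```

```bash
python3 -c "
from h import *
to(C(.035),.1092,YC)"
```

```text
yaw -35.83 turn(tool) [ 0.   -0.04  0.02] shift cm after turn [0.01 0.04 0.01] t 31.85 pos [ 0.5489 -0.2334  0.1093] w 0.289 gf 59.1 F [-0.1  0.6  1.2]
```

Request:
move_arm(rows=[[0,0,0,0,0,0,-0.3],[0,0,0,0,0,0,-0.15],[0,0,0,0,0,0,0],[0,0,0,0,0,0,0.2],[0,0,0,0,0,0,0.2],[0,0,0,0,0,0,0.2],[0,0,-0.3,0,0,0,0.2],[0,0,-0.8,0,0,0,0.2],[0,0,-1.4,0,0,0,0.2],[0,0,-1.7,0,0,-3,0.2],[0,0,-1.7,0,0,-5.5,0.5],[0,0,-1.4,0,0,-7,1],[0,0,-0.9,0,0,-7,1],[0,0,-0.5,0,0,-7,1],[0,0,-0.3,0,0,-7,1],[0,0,0,0,0,-7,1],[0,0,0,0,0,-5,1],[0,0,0,0,0,-4,1],[0,0,0,0,0,0,1]])

```text
time: 33.43
tool_pos: [0.5491, -0.2335, 0.2007]
tool_rot: [0.001, 0.989, 0.145, 0.001]
contact_force: [0.1, -0.4, 0.1]
gripper_width: 1.004
grasp_force: 0.0
```

```bash
python3 -c "
from h import *
to(S(-.105)+[-.0003,-.0008],.2,YS)"
```

```text
yaw 16.73 turn(tool) [ 0.09 -0.09  0.1 ] shift cm after turn [ 18.41 -43.49   0.07] t 33.4333 pos [ 0.5491 -0.2335  0.2007] w 1.004 gf 0.0 F [ 0.1 -0.4  0.1]
```

```bash
python3 -c "
from h import *
d=dict(np.load('pics/top0.npz'));s=dict(np.load('pics/scene0.npz'));k=.64
for p in((278,184),(290,110),(195,178)): print('top',p,atz(d,p[0]*k,p[1]*k,0).round(3),atz(d,p[0]*k,p[1]*k,.15).round(3))
for p in((280,312),(202,338)): print('scene',p,atz(s,p[0]*k,p[1]*k,0).round(3))
o=cv2.resize(d['img'][30:170,85:225],(600,600),interpolation=cv2.INTER_CUBIC);c=np.zeros((600,800,3),np.uint8);c[:,:600]=o;cv2.imwrite('pics/c5.png',c)"
```

```text
top (278, 184) [0.679 0.224 0.   ] [0.636 0.195 0.15 ]
top (290, 110) [0.811 0.207 0.   ] [0.749 0.18  0.15 ]
top (195, 178) [0.688 0.367 0.   ] [0.644 0.318 0.15 ]
scene (280, 312) [0.712 0.198 0.   ]
scene (202, 338) [0.723 0.376 0.   ]
```

View pics/c5.png

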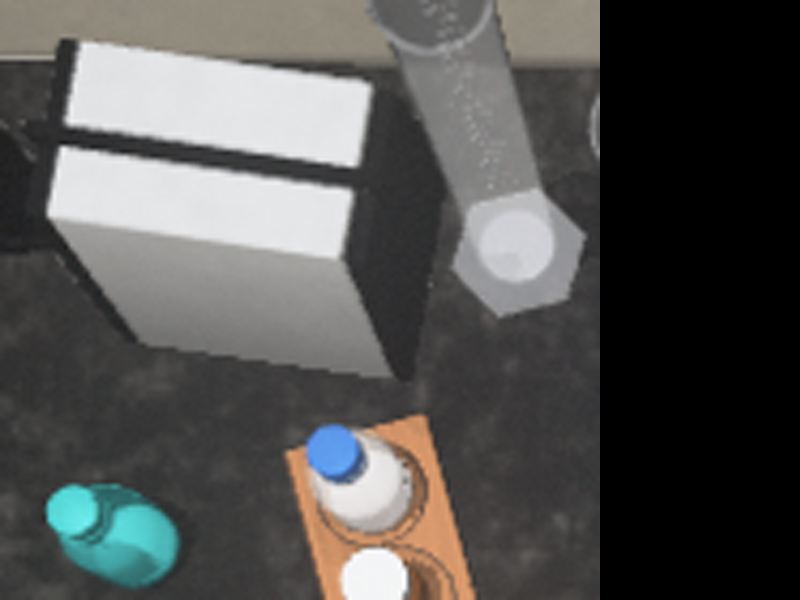

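The crop shows the white box's near face about 80 mm beyond the bottle axis. That leaves room for the gripper, so I go for the bottle.

Request:
move_arm(rows=[[0.3,-0.7,0,0,0,0,1],[0.6,-1.4,0,0,0,0,1],[0.9,-2.1,0,0,0,0,1],[1.1,-2.6,0,0,0,0,1],[1.1,-2.6,0,0,0,0,1],[1.1,-2.6,0,0,0,0,1],[1.1,-2.6,0,0,0,0,1],[1.1,-2.6,0,0,0,0,1],[1.1,-2.6,0,0,0,0,1],[1.1,-2.6,0,0,0,0,1],[1.1,-2.6,0,0,0,0,1],[1.1,-2.6,0,0,0,0,1],[1.1,-2.6,0,0,0,0,1],[1.1,-2.6,0,0,0,0,1],[1.1,-2.6,0,0,0,0,1],[1.1,-2.6,0,0,0,0,1],[0.9,-2.3,0,0,0,0,1],[0.7,-1.6,0,0,0,0,1],[0.4,-1,0,0,0,0,1],[0.3,-0.6,0,0,0,0,1]])

```text
time: 35.1
tool_pos: [0.5995, 0.2384, 0.199]
tool_rot: [-0.0, 0.989, 0.146, -0.0]
contact_force: [-1.1, 0.3, -0.5]
gripper_width: 1.003
grasp_force: 0.0
```

Request:
move_arm(rows=[[0,0,0,0,0,0,1],[0,0,0,0,0,0,1],[0,0,0.4,0,0,0,1],[0,0,0.7,0,0,0,1],[0,0,0.7,0,0,0,1],[0,0,0.4,0,0,0,1],[0,0,0.2,0,0,0,1],[0,0,0,0,0,0,1],[0,0,0,0,0,0,1]])

```text
time: 35.85
tool_pos: [0.6001, 0.2361, 0.1745]
tool_rot: [0.0, 0.989, 0.145, -0.0]
contact_force: [-0.2, -0.5, -0.1]
gripper_width: 0.998
grasp_force: 0.0
```

```bash
python3 -c "
from h import *
to(S(-.105)+[-.0003,-.0008],.119,YS)
d=grab('scene','s6.png');a=cv2.resize(d['img'][80:250,150:380],(800,591),interpolation=cv2.INTER_CUBIC);cv2.imwrite('pics/c6.png',a)"
```

```text
yaw 16.65 turn(tool) [-0.    0.02  0.02] shift cm after turn [0.08 0.05 5.55] t 35.85 pos [0.6001 0.2361 0.1745] w 0.998 gf 0.0 F [-0.2 -0.5 -0.1]
```

View pics/c6.png

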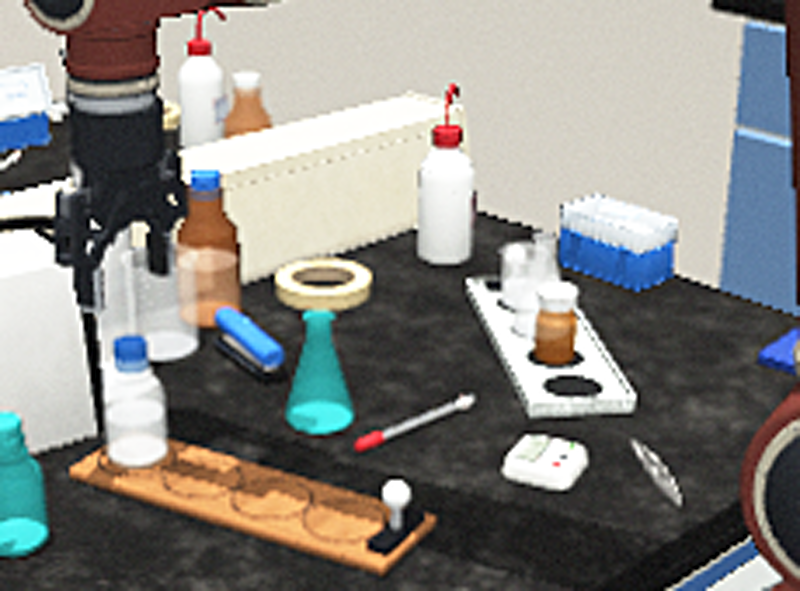

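The stand now holds only the clear bottle (135,400). Flask, beaker and jar stand in the carrier and place 4 (573,385) is free. I grip the cap.

Request:
move_arm(rows=[[0.05,0.05,0.4,0,0,0,0.8],[0,0,0.8,0,0,0,0.8],[0,0,1.1,0,0,0,0.6],[0,0,1.1,0,0,0,0.5],[0,0,0.9,0,0,0,0.4],[0,0,0.6,0,0,0,0.2],[0,0,0.4,0,0,0,0.1],[0,0,0.2,0,0,0,0],[0,0,0,0,0,0,-0.1],[0,0,0,0,0,0,-0.15],[0,0,0,0,0,0,-0.25],[0,0,0,0,0,0,-1],[0,0,0,0,0,0,-1],[0,0,0,0,0,0,-1],[0,0,0,0,0,0,-1],[0,0,0,0,0,0,-1],[0,0,0,0,0,0,-1],[0,0,0,0,0,0,-1]])

```text
time: 37.4
tool_pos: [0.6013, 0.2361, 0.1206]
tool_rot: [-0.0, 0.989, 0.145, 0.001]
contact_force: [-0.3, -0.7, 4.7]
gripper_width: 0.352
grasp_force: 57.6
```

```bash
python3 -c "
from h import *
to(C(-.105),.27,YC)"
```

```text
yaw 16.67 turn(tool) [-3.000e-02 -8.000e-02  5.252e+01] shift cm after turn [  9.25  41.16 -14.94] t 37.4 pos [0.6013 0.2361 0.1206] w 0.352 gf 57.6 F [-0.3 -0.7  4.7]
```

Request:
move_arm(rows=[[0,0,-0.3,0,0,0,-1],[0,0,-0.8,0,0,0,-1],[0,0,-1.4,0,0,2.5,-1],[0,0,-1.8,0,0,5,-1],[0,0,-1.8,0,0,6.5,-1],[0,0,-1.8,0,0,6.5,-1],[0,0,-1.8,0,0,6.5,-1],[0,0,-1.8,0,0,6.5,-1],[0,0,-1.4,0,0,6.5,-1],[0,0,-1.0,0,0,6.5,-1],[0,0,-0.6,0,0,4,-1],[0,0,-0.4,0,0,2,-1],[0,0,0,0,0,0,-1],[0,0,0,0,0,0,-1]])

```text
time: 38.57
tool_pos: [0.6005, 0.236, 0.2684]
tool_rot: [0.0, 0.952, -0.307, -0.0]
contact_force: [0.2, -0.1, -1.0]
gripper_width: 0.352
grasp_force: 56.6
```

```bash
python3 -c "
from h import *
to(C(-.105),.27,YC)"
```

```text
yaw -35.77 turn(tool) [0.03 0.04 0.08] shift cm after turn [ 9.32 41.1  -0.16] t 38.5667 pos [0.6005 0.236  0.2684] w 0.352 gf 56.6 F [ 0.2 -0.1 -1. ]
```

Request:
move_arm(rows=[[0.15,0.7,0,0,0,0,-1],[0.3,1.4,0,0,0,0,-1],[0.45,2,0,0,0,0,-1],[0.55,2.4,0,0,0,0,-1],[0.55,2.4,0,0,0,0,-1],[0.55,2.4,0,0,0,0,-1],[0.55,2.4,0,0,0,0,-1],[0.55,2.4,0,0,0,0,-1],[0.55,2.4,0,0,0,0,-1],[0.55,2.4,0,0,0,0,-1],[0.55,2.4,0,0,0,0,-1],[0.55,2.4,0,0,0,0,-1],[0.55,2.4,0,0,0,0,-1],[0.55,2.4,0,0,0,0,-1],[0.55,2.4,0,0,0,0,-1],[0.55,2.4,0,0,0,0,-1],[0.5,2.2,0,0,0,0,-1],[0.35,1.7,0,0,0,0,-1],[0.25,1.2,0,0,0,0,-1],[0.15,0.7,0,0,0,0,-1]])

```text
time: 40.23
tool_pos: [0.4339, -0.1531, 0.2682]
tool_rot: [0.0, 0.951, -0.309, -0.0]
contact_force: [0.1, -0.2, -1.4]
gripper_width: 0.354
grasp_force: 56.7
```

Request:
move_arm(rows=[[0,0,0,0,0,0,-1],[0,0,0,0,0,0,-1],[0,0,0.4,0,0,0,-1],[0,0,0.8,0,0,0,-1],[0,0,1.1,0,0,0,-1],[0,0,1.1,0,0,0,-1],[0,0,0.8,0,0,0,-1],[0,0,0.5,0,0,0,-1],[0,0,0.3,0,0,0,-1],[0,0,0,0,0,0,-1],[0,0,0,0,0,0,-1],[0,0,0,0,0,0,-1]])

```text
time: 41.23
tool_pos: [0.4359, -0.1519, 0.2194]
tool_rot: [0.0, 0.951, -0.308, 0.001]
contact_force: [-0.3, 0.7, -1.6]
gripper_width: 0.35
grasp_force: 56.7
```

```bash
python3 -c "
from h import *
to(C(-.105),.1206,YC)
d=grab('scene','s7.png');a=cv2.resize(d['img'][70:220,270:420],(600,600),interpolation=cv2.INTER_CUBIC);cv2.imwrite('pics/c7.png',a)"
```

```text
yaw -35.84 turn(tool) [-0.01 -0.06  0.01] shift cm after turn [-0.06  0.03  9.88] t 41.2333 pos [ 0.4359 -0.1519  0.2194] w 0.35 gf 56.7 F [-0.3  0.7 -1.6]
```

View pics/c7.png

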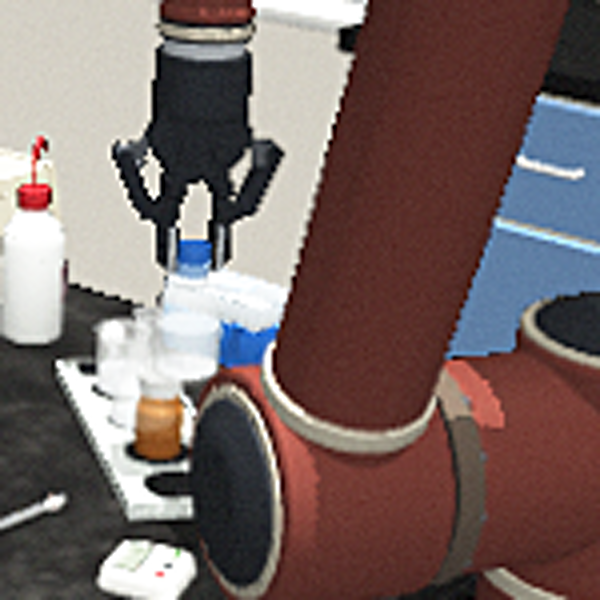

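The bottle hangs upright (190,310) over place 4 (170,483). I lower it.

Request:
move_arm(rows=[[-0.05,0.05,0.4,0,0,0,-1],[0,0,0.8,0,0,0,-1],[0,0,1.2,0,0,0,-1],[0,0,1.4,0,0,0,-1],[0,0,1.4,0,0,0,-1],[0,0,1.2,0,0,0,-1],[0,0,1.0,0,0,0,-1],[0,0,0.8,0,0,0,-1],[0,0,0.5,0,0,0,-1],[0,0,0.3,0,0,0,-1],[0,0,0.2,0,0,0,-1],[0,0,0.1,0,0,0,-1],[0,0,0,0,0,0,-1],[0,0,0,0,0,0,-1]])

```text
time: 42.45
tool_pos: [0.4353, -0.152, 0.1264]
tool_rot: [0.0, 0.951, -0.308, 0.001]
contact_force: [-0.5, 0.4, -1.9]
gripper_width: 0.35
grasp_force: 56.7
```

```bash
python3 -c "
from h import *
to(C(-.105),.1206,YC)"
```

```text
yaw -35.84 turn(tool) [-0.01 -0.06  0.01] shift cm after turn [-0.01 -0.02  0.58] t 42.45 pos [ 0.4353 -0.152   0.1264] w 0.35 gf 56.7 F [-0.5  0.4 -1.9]
```

Request:
move_arm(rows=[[0,0,0.2,0,0,0,-1],[0,0,0.15,0,0,0,-1],[0,0,0.1,0,0,0,-1],[0,0,0.05,0,0,0,-1],[0,0,0.05,0,0,0,-1],[0,0,0,0,0,0,-1],[0,0,0,0,0,0,-1]])

```text
time: 43.03
tool_pos: [0.4351, -0.152, 0.1207]
tool_rot: [0.0, 0.952, -0.308, 0.0]
contact_force: [-0.9, -0.6, 1.9]
gripper_width: 0.352
grasp_force: 57.4
```

```bash
python3 -c "
from h import *
to(C(-.105),.1206,YC)"
```

```text
yaw -35.83 turn(tool) [ 0.   -0.04  0.02] shift cm after turn [-0.   -0.03  0.01] t 43.0333 pos [ 0.4351 -0.152   0.1207] w 0.352 gf 57.4 F [-0.9 -0.6  1.9]
```

Request:
move_arm(rows=[[0,0,0,0,0,0,-0.2],[0,0,0,0,0,0,-0.05],[0,0,0,0,0,0,0.1],[0,0,0,0,0,0,0.3],[0,0,0,0,0,0,0.3],[0,0,0,0,0,0,0.3],[0,0,-0.3,0,0,0,0.3],[0,0,-0.8,0,0,0,0.3],[0,0,-1.4,0,0,0,0.3],[0,0,-2,0,0,0,0.3],[0,0,-2,0,0,0,0.3],[0,0,-2,0,0,0,0.3],[0,0,-2,0,0,0,0.3],[0,0,-1.4,0,0,0,0.3],[0,0,-0.8,0,0,0,0.3],[0,0,-0.3,0,0,0,0.3]])

```text
time: 44.37
tool_pos: [0.4356, -0.1522, 0.2526]
tool_rot: [0.0, 0.952, -0.308, 0.002]
contact_force: [-0.0, 0.5, 0.2]
gripper_width: 0.647
grasp_force: 0.0
```

Request:
move_arm(rows=[[0,-0.7,0,0,0,0,0.3],[0,-1.4,0,0,0,0,0.3],[0,-2.2,0,0,0,0,0.3],[0,-2.5,0,0,0,0,0.3],[0,-2.5,0,0,0,0,0.3],[0,-2.5,0,0,0,0,0.3],[0,-2.5,0,0,0,0,0.3],[0,-2.5,0,0,0,0,0.3],[0,-2.5,0,0,0,0,0.3],[0,-2.5,0,0,0,0,0.3],[0,-2.5,0,0,0,0,0.3],[0,-2.2,0,0,0,0,0.3],[0,-1.4,0,0,0,0,0.3],[0,-0.7,0,0,0,0,0.3],[0,0,0,0,0,0,0.3],[0,0,0,0,0,0,0.3],[0,0,0,0,0,0,0.3]])

```text
time: 45.78
tool_pos: [0.6019, 0.0793, 0.2501]
tool_rot: [0.0, 0.951, -0.308, -0.0]
contact_force: [-0.2, -1.0, 0.2]
gripper_width: 0.649
grasp_force: 0.0
```

Run:
```python
from h import *
f=5;o=[]
def circ(im,d,xy,z,r):
    p=[proj(d,(xy[0]+r*np.cos(a),xy[1]+r*np.sin(a),z)) for a in np.linspace(0,2*np.pi,40)]
    cv2.polylines(im,[np.round(np.array(p)*f*16).astype(np.int32)],True,(0,255,0),1,cv2.LINE_AA,4)
for n,(x0,y0,x1,y1) in(('top',(285,100,405,245)),('scene',(265,130,345,210))):
    D=grab(n,n+'9.png');im=cv2.resize(D['img'],None,fx=f,fy=f,interpolation=cv2.INTER_CUBIC)
    for y,cs in((.105,((.012,.024),(.072,.026))),(.035,((.012,.032),(.116,.014))),(-.035,((.012,.021),(.084,.021))),(-.105,((.012,.027),(.124,.0145)))):
        for z,r in cs: circ(im,D,C(y),z,r)
    o.append(im[y0*f:y1*f,x0*f:x1*f])
c=np.zeros((600,800,3),np.uint8);a=cv2.resize(o[0],(480,580),interpolation=cv2.INTER_AREA);b=cv2.resize(o[1],(320,320));c[:580,:480]=a;c[:320,480:]=b;cv2.imwrite('pics/fin.png',c)
to(C(-.105),.25,YC)
```

```text
yaw -35.9 turn(tool) [ 0.01 -0.01 -0.05] shift cm after turn [2.000e-02 2.848e+01 4.000e-02] t 45.8833 pos [0.602  0.0792 0.2504] w 0.653 gf 0.0 F [-0.4  0.2  0.6]
```

View pics/fin.png

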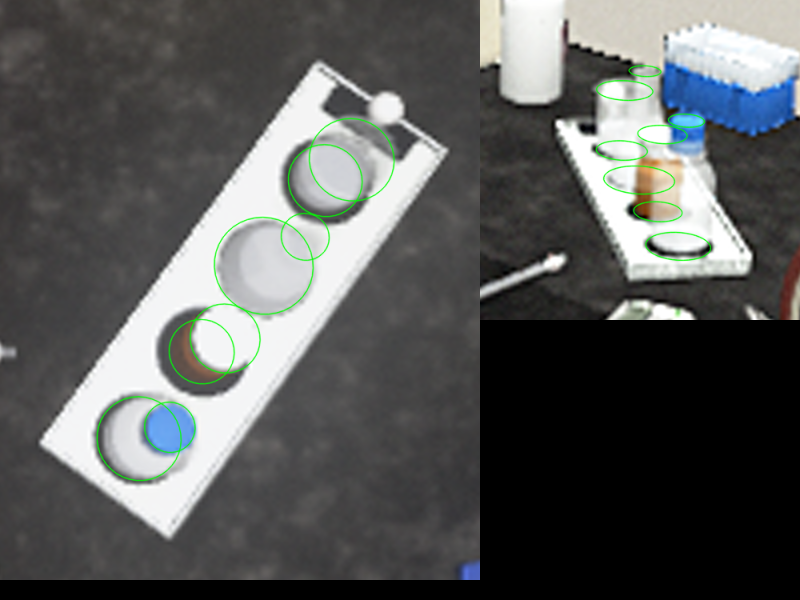

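The expected outlines match all four vessels to within a few mm in both views: beaker (340,165), flask (265,265), jar (215,345), bottle (150,437). All stand upright and the arm is clear, so I hand in.

```bash
python3 -c "
from plant import manip
print(manip.job_done())"
```

```text
the job is handed in; nothing more can be done
None
```

The job is handed in at about 46 s: beaker, flask, jar and bottle (counted from the post) stand upright on their own carrier places, each within a few mm of centre in the last pictures, with the arm clear; no verdict was shown.

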